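# Load the shaker and latch its splash-guard gate

### The arm

A 7-joint arm with a two-finger parallel gripper is mounted at the origin on the work surface. World frame = base frame: x ahead of the robot, y to its left, z up, the work surface at z = 0. Lengths are in m, angles in rad, forces in N, time in s.
With the tool pointing down it reaches from about 0.35 to 0.9 m from the base axis. Payload 8.1 kg.
Tool frame: the origin (TCP) lies on the centre line of the jaws, within the pads' length; the fingertips stand manip.tips_ahead ahead of it and the grasp point (between the pads) lies 2 mm behind it (manip.tips_ahead is the distance from the TCP to the fingertips, in m); z points along the fingers, y is the line along which they close (so a half turn about z gives the same grasp; the last joint's range is limited). The gripper opens to 85 mm and grips with 20 to 120 N. Pads are 22 mm wide; open, the fingers measure 114 mm over their backs; the gripper's body (76 mm by 85 mm) begins 54 mm behind the grasp point. The pads swing forward as they close: fully open they stand 13 mm farther back than shut.
Start: joints at [-0.103, 0.434, 0.025, 1.573, -0.012, 1.134, -0.075], TCP at [0.625, -0, 0.213] pointing down, gripper open.
Joint ranges: [-2.62, 2.62], [-0.44, 2.09], [-1.27, 1.32], [0.08, 2.57], [-1.32, 4.46], [0.12, 2], [-2.74, 2.74]. Speed limits (rad/s): [2.22, 2.22, 3.01, 3.01, 3.14, 3.14, 3.14].

### API

Orientations are given as a unit quaternion [x, y, z, w].
In Python, from plant import manip gives the robot as it stands.
- The arm moves only by the tool jog_arm, never from a script. Its argument "steps" is a list of rows, each a list of 3 entries, a list of its own where there are three numbers: the shift along the world's x, y, z in m, then the turn, a rotation vector about the world's x, y, z in rad, then the closure, from 0 (fully open) to 1 (shut). In form: [[[tx, ty, tz], [wx, wy, wz], jaw], ...]. A call has 1 to 5 rows; each row is the pose to reach, as a shift and turn from the pose commanded when the call began; what a row does not reach only later rows make up. A row lasts 1/8 s, in which the tool goes at most 62.5 mm and 10.7 degrees, less where a joint would pass 70% of its speed; a pose out of reach is approached as far as the arm can. A call with a gripper value outside its range is refused whole. The fingers move at their own pace and stop on an object; "newtons" is the grip in N (left out, the last holds). Time passes only in rows, so rows that repeat a pose let the fingers close. It gives the time, the measured TCP pose, the force, the opening and the grip force at its end, in the units of the state.
- manip.state(): the state, without advancing time (a new reading comes with each control period).
- manip.snapshot(name): name is "scene" or "side" or "wrist"; returns a dict with "frame" (400x640x3 uint8, red, green, blue), "fx", "fy", "cx", "cy" (pixels), "extrinsics" (4x4, takes a point from camera to world coordinates); the wrist camera has in their place "mount" (4x4, takes a point from camera to tool coordinates, whose origin is the TCP and whose axes are the flange's). Camera axes: x right, y down, z forward; pixel columns grow to the right and rows downward; lengths in m; the calibration is good to about 2 mm. A picture is of the moment at which its call begins: read the wrist's pose just before it. There is no depth.
- manip.sign_off(): hands the job in; it is judged then, once.
The state is a dict: "clock": time; "joint_positions": joint angles; "joint_vel": joint speeds; "effort": joint torques, N m; "tcp_pos": TCP position; "ee_rot": TCP orientation; "force": force on the tool from outside, world axes, zero at the start; "moment": the same for the moment, N m; "width": opening from 0.0 (shut) to 1.0 (fully open); "grasp_force": force on a finger pad.
Only numpy, scipy, OpenCV 4.12 (cv2) and the standard library are available. Lean on these libraries where they do the work, as an engineer would, in place of code of your own. Each camera call takes 0.05 s, during which the arm holds its last target. There are 200 camera calls.

### The job

Stand the amber sample bottle with the blue cap in the empty holder of the shaker inside the clear splash guard, setting it down rather than dropping it. Then push the guard's gate shut with steady, gentle hand pressure, neither slamming it nor pressing it with more than 15 N, until its sprung latch has ridden over the strike and snapped in, so that the gate stays shut when you let go. Leave the other things where they are.

Things in the scene. Friction and masses are not known exactly. Their poses are not given: they have to be found in the camera images.
- sample_mid (a point): The sample bottle to load: amber glass, 48 mm diameter, straight-sided up to 78 mm, blue cap 34 mm across, 103 mm tall in all, about 0.11 to 0.22 kg. It stands upright on the bench to the right of the guard. This point is on its axis, 55 mm above its underside; z is up the bottle. A twin with a white cap stands near it.
- holder (a point): The empty holder: a black round cup on the blue shaker platform inside the guard. This point is the centre of its inner floor, 55 mm above the bench, where the bottle's underside comes to rest. Bore 52 mm, widening at the mouth; rim 25 mm above this point. The other, like cup 90 mm away along -y already holds a white-capped bottle. Axes as guard.
- guard: The fixed splash guard, open at the top, 240 x 250 mm outside, clear walls 6 mm thick, 140 mm high. Origin under its centre, on the bench. x points inwards, square to the shut gate; y runs along the shut gate from its hinge to its free edge; z up. The gate's panel, shut, lies at x = -110 mm, the other walls at x = 115 mm and y = -122 and 122 mm.
- gate_hinge (a point): A point on the gate's upright hinge axis, 100 mm above the bench, mid-thickness of the panel. The frame turns with the gate: y runs along it from the hinge to the free edge (210 mm away), x is square to it, to the side that faces into the guard when shut, z up. The gate is a clear panel 8 mm thick, 14 to 140 mm above the bench, 0.4 kg; its hinge has light friction, so it stays where left.
- push_plate (a point): The blue push plate on the gate's outer side: 50 mm wide, 86 mm high, its outer face 8 mm outside the panel's middle plane. This point is the centre of the plate's width on that outer face, 160 mm from the hinge axis, 100 mm above the bench. Axes as gate_hinge: push along +x, square to the plate.
- gate (a joint): Gate angle in rad, growing as it opens outwards. The jamb (strike, seal and stop) is set by hand on its slots, up to 12 mm in or out, so the latched angle lies anywhere from -0.06 to 0.06. The latch meets the strike about 0.09 rad (19 mm of free-edge travel) before it catches, so at 0.03 to 0.16 rad. Pushing it over at the plate takes about 5 N at first and 8 to 12 N near the crest, then it yields.
- latch_bolt (a point): The tip of the brass latch bolt at the gate's free edge, 22 mm high, bevelled on its leading side, 102 mm above the bench. The strike is an upright steel bar of 5 mm on the jamb. A rubber seal on the jamb presses back with 0.5 to 3 N from 1.5 mm before the catch; a hard stop comes 1.3 mm past it. If the latch has not caught, the seal pushes the gate ajar again.
- latch (a joint): Travel in m of the brass sprung latch bolt: 0 fully out, about 0.006 when pushed in at the crest of the strike, 0 again when it has snapped in behind it. It moves by itself against its spring (3.6 N out, 6.3 N at the crest).
- seal (a joint): Travel in m of the black rubber seal strip on the jamb, behind the gate's free edge: 0 free, about 0.0014 when the latched gate rests against it, 0.0026 at the hard stop.
- spare: Bystander: the twin bottle with a white cap (48 mm diameter, 103 mm tall), on the bench near the sample; origin under its centre.
- loaded: Bystander: the white-capped bottle already standing in the other holder; origin under its centre.
- beaker: Bystander: empty glass beaker, 68 mm across, 95 mm tall; origin under its centre.
- timer: Bystander: blue bench timer, 55 x 65 x 32 mm; origin under its centre.
- tipbox: Bystander: orange pipette-tip box with white lid, 85 x 120 x 62 mm; origin under its centre.

How it is judged:
By the outcome, as a careful person would: the job done as asked, in the order asked, and still so for the second after the job is handed in, with the robot touching nothing.
It also fails if it takes over 64 s, if anything falls off the work surface, if the arm or the gripper's body presses on something with over 40 N, if the wrist force passes 120 N, or if a joint passes its speed limit or range.

## Working session

There is one attempt and no reset: what is moved stays moved. The work goes in short steps, Python scripts to look and compute and a tool call to move; the robot and the scene stay as the last step left them, time stands still between calls to the robot, and variables do not carry over. Pictures are saved under pics/ and viewed, at most 10 in all, crops included, and the job is handed in when it is done.

Besides the shell and the picture viewer there is one more tool, called after ">>>" in YAML: its name, and indented under it one key for each argument. jog_arm: Moves the arm, as the interface text tells. Its arguments: {"type":"object","properties":{"steps":{"type":"array"},"newtons":{"type":"number"}},"required":["steps"]}

```bash
mkdir -p pics; python3 - <<'E'
from plant import manip
import cv2,numpy as np,pickle
d={}
for n in("scene","side","wrist"):
    s=manip.state();r=manip.snapshot(n);d[n]=(s,r);cv2.imwrite(f"pics/{n}0.png",r["frame"][:,:,::-1])
    print(n,r["fx"],r["cx"],r["cy"],np.round(r.get("extrinsics",r.get("mount")),3).tolist())
pickle.dump(d,open("d0.pkl","wb"))
print(s,manip.tips_ahead)
E
```

```text
scene 403.46506341936504 324.2404037650445 194.556132812008 [[0.607, 0.616, -0.502, 1.153], [0.794, -0.47, 0.385, -0.439], [0.001, -0.632, -0.775, 0.961], [0.0, 0.0, 0.0, 1.0]]
side 439.4349585243288 314.1191137502441 195.92685227944227 [[-0.785, -0.314, 0.533, -0.135], [-0.619, 0.398, -0.677, 0.871], [0.0, -0.862, -0.507, 0.765], [0.0, 0.0, 0.0, 1.0]]
wrist 351.76318130428496 323.99500760370273 195.34070101457456 [[-0.001, -0.946, -0.323, 0.084], [1.0, -0.001, 0.001, -0.0], [-0.002, -0.323, 0.946, -0.161], [0.0, 0.0, 0.0, 1.0]]
{'clock': 0.1, 'joint_positions': array([-0.10262923,  0.43514609,  0.02498916,  1.5739887 , -0.01161539,
        1.13401212, -0.07508233]), 'joint_vel': array([ 5.74150347e-06, -2.19941910e-03,  4.70486275e-04, -3.47662020e-03,
       -1.43801763e-04,  3.67280323e-04, -8.57635342e-04]), 'effort': array([ 3.05215610e-03, -6.71761894e+01,  1.02813520e+00, -3.16906106e+01,
        1.58212596e-02,  7.24380094e-03, -3.14591728e-05]), 'tcp_pos': array([ 6.24525971e-01, -4.00013474e-05,  2.12315860e-01]), 'ee_rot': array([ 7.07121800e-01,  7.07091411e-01, -5.39026560e-04, -4.53615879e-04]), 'force': array([ 0.33059512, -0.50275864,  0.6155846 ]), 'moment': array([-2.47702092e-02, -6.13713056e-05, -2.87035587e-04]), 'grasp_force': 0.0, 'width': 1.0029943547792515} 0.017
```

View pics/scene0.png

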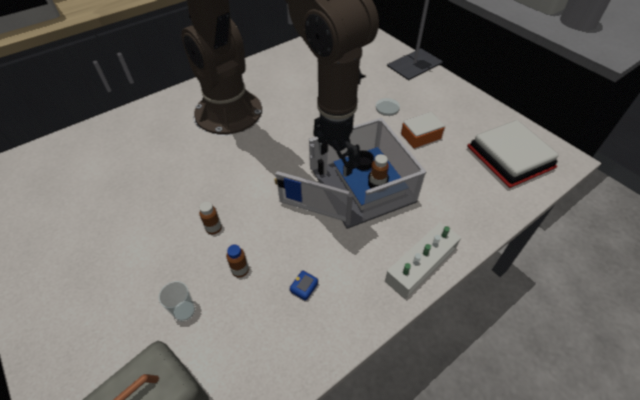

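View pics/side0.png

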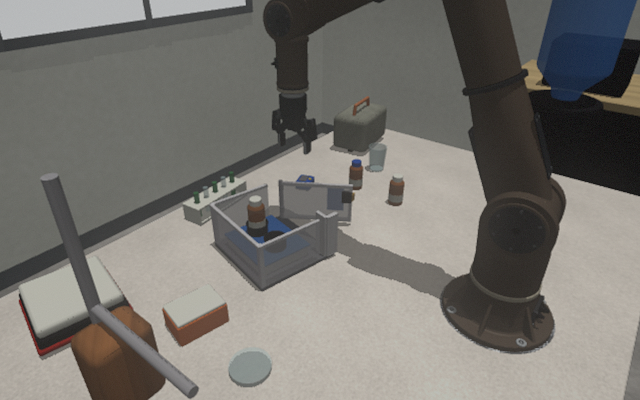

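The scene view shows the blue cap at about (235,251), the spare's white cap at (208,211), the gate open with its plate at (292,190), and the guard around (370,170). In the side view the blue cap is at (356,163) and the empty cup near (275,240). Next I'll enlarge the guard.

```bash
cat >h.py <<'E'
import numpy as np,cv2
from scipy.spatial.transform import Rotation as R
def ext(s,r):
    if "extrinsics" in r: return np.array(r["extrinsics"])
    T=np.eye(4);T[:3,:3]=R.from_quat(s["ee_rot"]).as_matrix();T[:3,3]=s["tcp_pos"];return T@np.array(r["mount"])
def ray(s,r,uv):
    E=ext(s,r);d=E[:3,:3]@np.array([(uv[0]-r["cx"])/r["fx"],(uv[1]-r["cy"])/r["fy"],1]);return E[:3,3],d
def onz(s,r,uv,z):
    o,d=ray(s,r,uv);return o+d*(z-o[2])/d[2]
def cross(*rays):
    A=np.zeros((3,3));b=np.zeros(3)
    for o,d in rays:
        d=d/np.linalg.norm(d);P=np.eye(3)-np.outer(d,d);A+=P;b+=P@o
    p=np.linalg.solve(A,b);return p,[np.linalg.norm(np.cross(p-o,d/np.linalg.norm(d))) for o,d in rays]
def blobs(f,lo,hi,amin=15):
    m=cv2.inRange(cv2.cvtColor(f,cv2.COLOR_RGB2HSV),lo,hi);n,_,st,c=cv2.connectedComponentsWithStats(m)
    return [(np.round(c[i],1).tolist(),st[i].tolist()) for i in range(1,n) if st[i][4]>=amin]
E
python3 - <<'E'
import pickle;from h import *
d=pickle.load(open("d0.pkl","rb"))
for n in("scene","side"):
    print(n,blobs(d[n][1]["frame"],(105,140,50),(125,255,255)))
a=d["scene"][1]["frame"][110:235,265:435];b=d["side"][1]["frame"][170:295,200:370]
im=np.vstack([cv2.resize(x,None,fx=4,fy=4,interpolation=cv2.INTER_CUBIC)for x in(a,)]);cv2.imwrite("pics/c1.png",im[:,:,::-1])
im=cv2.resize(b,None,fx=4,fy=4,interpolation=cv2.INTER_CUBIC);cv2.imwrite("pics/c2.png",im[:,:,::-1])
E
```

```text
scene [([374.6, 151.4], [369, 148, 12, 9, 56]), ([339.6, 164.9], [335, 159, 9, 15, 79]), ([392.0, 173.7], [388, 165, 12, 16, 107]), ([358.4, 182.6], [345, 168, 26, 36, 516]), ([292.6, 189.2], [284, 179, 17, 22, 276]), ([233.7, 251.2], [228, 245, 12, 13, 120]), ([303.3, 287.2], [291, 272, 26, 28, 264])]
side [([587.0, 58.5], [549, 33, 74, 58, 2526]), ([547.3, 72.0], [544, 68, 7, 8, 20]), ([550.4, 80.6], [548, 76, 5, 10, 15]), ([566.6, 95.3], [551, 90, 30, 11, 148]), ([356.7, 160.9], [353, 160, 8, 3, 18])]
```

View pics/c1.png

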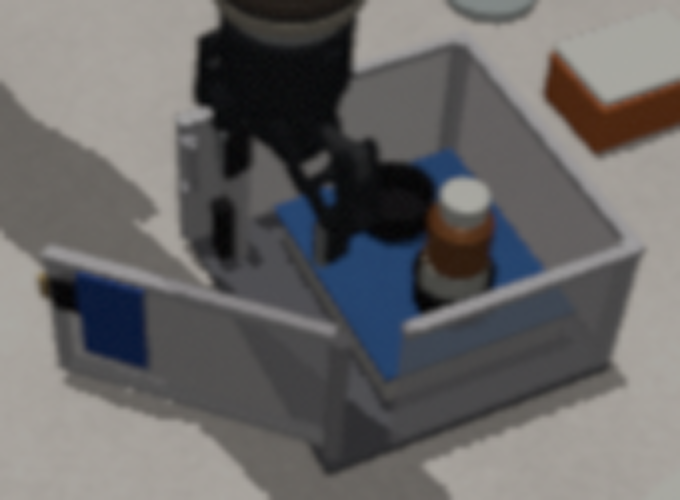

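View pics/c2.png

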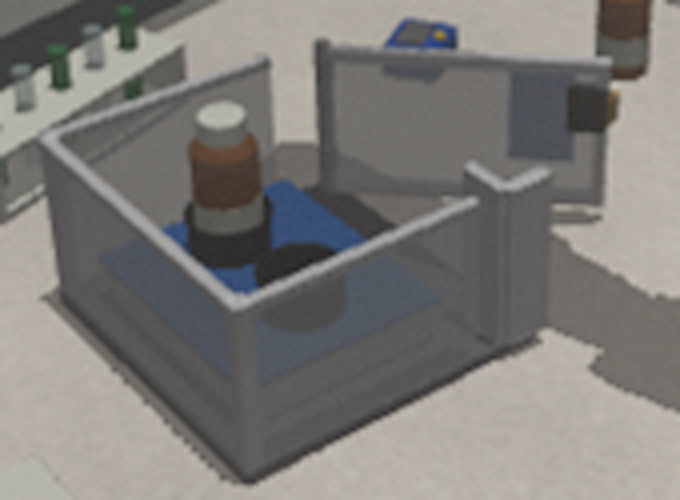

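The crops show the guard's top corners: scene crop (460,45) and (640,245), side crop (240,300) and (45,137). The gate top edge runs (337,335)→(45,255) in the scene crop and (322,45)→(610,62) in the side crop. The empty cup is at about (400,188) scene, and the loaded cap top is at (466,185) scene and (221,108) side.

```bash
python3 - <<'E'
import pickle;from h import *
d=pickle.load(open("d0.pkl","rb"));S=d["scene"];D=d["side"]
cs=lambda x,y:(265+x/4-.4,110+y/4-.4)
cd=lambda x,y:(200+x/4-.4,170+y/4-.4)
def pr(n,z,a=None,b=None):
    o=[n]
    if a:o.append(np.round(onz(*S,a,z),3))
    if b:o.append(np.round(onz(*D,b,z),3))
    if a and b:
        p,e=cross(ray(*S,a),ray(*D,b));o+=['X',np.round(p,3),np.round(e,3)]
    print(*o)
pr("c++",.14,cs(460,42),cd(240,303)); pr("c+-",.14,cs(642,245),cd(43,137))
pr("hinge",.14,cs(337,332),cd(322,43)); pr("free",.14,cs(45,252),cd(608,60))
pr("plate",.1,(292.6,189.2),cd(542,118))
pr("cup",.08,cs(400,190),cd(302,268)); pr("loadedcap",.158,cs(466,188),cd(221,110))
pr("bluecap",.1,(234.5,250),(356.5,162.5))
pr("sparecap",.1,(207.5,209),(397,178))
pr("beaker top",.095,(175,293),(377,147));pr("timer",.03,(303,286),(305,181))
E
```

```text
c++ [0.488 0.286 0.14 ] [0.481 0.297 0.14 ] X [0.485 0.291 0.135] [0.001 0.001]
c+- [0.723 0.241 0.14 ] [0.717 0.245 0.14 ] X [0.721 0.243 0.138] [0. 0.]
hinge [0.655 0.024 0.14 ] [0.659 0.028 0.14 ] X [0.657 0.026 0.14 ] [0.003 0.003]
free [ 0.478 -0.09   0.14 ] [ 0.476 -0.082  0.14 ] X [ 0.478 -0.088  0.138] [0.002 0.002]
plate [ 0.526 -0.07   0.1  ] [ 0.504 -0.04   0.1  ] X [ 0.517 -0.062  0.085] [0.002 0.002]
cup [0.539 0.186 0.08 ] [0.535 0.188 0.08 ] X [0.537 0.187 0.078] [0.001 0.001]
loadedcap [0.62  0.168 0.158] [0.625 0.166 0.158] X [0.622 0.168 0.16 ] [0.001 0.001]
bluecap [ 0.601 -0.296  0.1  ] [ 0.59  -0.284  0.1  ] X [ 0.597 -0.295  0.094] [0. 0.]
sparecap [ 0.445 -0.29   0.1  ] [ 0.426 -0.27   0.1  ] X [ 0.435 -0.288  0.089] [0. 0.]
beaker top [ 0.616 -0.461  0.095] [ 0.608 -0.448  0.095] X [ 0.614 -0.461  0.09 ] [0.001 0.001]
timer [ 0.753 -0.199  0.03 ] [ 0.727 -0.171  0.03 ] X [ 0.746 -0.195  0.013] [0. 0.]
```

>>> jog_arm:
  steps:
    - [[-0.005,-0.06,0],[0,0,0],0]
    - [[-0.01,-0.12,0],[0,0,0],0]
    - [[-0.02,-0.18,0],[0,0,0],0]
    - [[-0.027,-0.24,0],[0,0,0],0]
    - [[-0.027,-0.293,0],[0,0,0],0]
  newtons: 30

```text
clock: 0.78
tcp_pos: [0.5969, -0.2956, 0.2129]
ee_rot: [0.708, 0.707, -0.0, -0.0]
force: [0.7, 0.1, -0.4]
width: 1.002
grasp_force: 0.0
```

>>> jog_arm:
  steps:
    - [[0,0,0],[0,0,0],0]
    - [[0,0,0],[0,0,0],0]

```text
clock: 1.02
tcp_pos: [0.598, -0.2923, 0.2125]
ee_rot: [0.707, 0.707, 0.0, -0.001]
force: [0.1, 1.4, 0.1]
width: 0.998
grasp_force: 0.0
```

```bash
python3 - <<'E'
from plant import manip;from h import *
s=manip.state();r=manip.snapshot("wrist");cv2.imwrite("pics/w1.png",r["frame"][:,:,::-1])
print(s["tcp_pos"],s["ee_rot"])
for b in blobs(r["frame"],(105,120,40),(128,255,255),100): print(b,onz(s,r,b[0],.102).round(4))
E
```

```text
[ 0.59799762 -0.29225916  0.21250973] [ 7.07132037e-01  7.07081246e-01  2.19817938e-04 -5.87917111e-04]
([476.3, 52.9], [443, 10, 73, 85, 2891]) [ 0.7073 -0.193   0.102 ]
([323.9, 185.7], [304, 164, 40, 43, 1291]) [ 0.598  -0.2925  0.102 ]
```

View pics/w1.png

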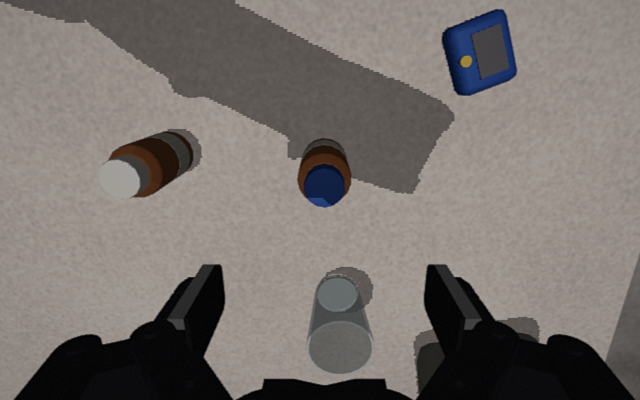

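The wrist view has the blue cap at (324,186), between the fingers and within about 1 mm of the TCP. The spare is at left and the beaker is clear of the fingers.

>>> jog_arm:
  steps:
    - [[0,-0.001,-0.05],[0,0,0],0]
    - [[0,-0.001,-0.1],[0,0,0],0]
    - [[0,-0.001,-0.135],[0,0,0],0]
    - [[0,-0.001,-0.151],[0,0,0],0]
    - [[0,-0.001,-0.151],[0,0,0],0.1]

```text
clock: 1.7
tcp_pos: [0.5981, -0.2927, 0.0616]
ee_rot: [0.707, 0.708, -0.0, -0.001]
force: [0.5, 0.6, 0.9]
width: 0.901
grasp_force: 0.0
```

>>> jog_arm:
  steps:
    - [[0,0,0],[0,0,0],0.3]
    - [[0,0,0],[0,0,0],0.45]
    - [[0,0,0],[0,0,0],0.6]
    - [[0,0,0],[0,0,0],0.6]
    - [[0,0,0],[0,0,0],0.6]

```text
clock: 2.33
tcp_pos: [0.5985, -0.2946, 0.0638]
ee_rot: [0.707, 0.707, 0.0, 0.001]
force: [-2.3, 0.8, 8.0]
width: 0.409
grasp_force: 20.7
```

>>> jog_arm:
  steps:
    - [[0,0,0],[0,0,0],0.7]
    - [[0,0,0],[0,0,0],0.7]

```text
clock: 2.58
tcp_pos: [0.5986, -0.2946, 0.0639]
ee_rot: [0.707, 0.707, 0.0, 0.001]
force: [-2.4, 0.1, 9.7]
width: 0.4
grasp_force: 23.8
```

```bash
python3 - <<'E'
from plant import manip;from h import *
s=manip.state();r=manip.snapshot("wrist");q=manip.snapshot("side")
print(s["tcp_pos"],s["width"],s["grasp_force"],s["force"])
im=np.hstack([cv2.resize(r["frame"],(480,300)),cv2.resize(q["frame"][100:225,310:443],(320,300))]);cv2.imwrite("pics/w2.png",im[:,:,::-1])
E
```

```text
[ 0.59859385 -0.29464096  0.0639022 ] 0.40035230718135634 23.762616613239516 [-2.42487436  0.0866403   9.69436055]
```

View pics/w2.png

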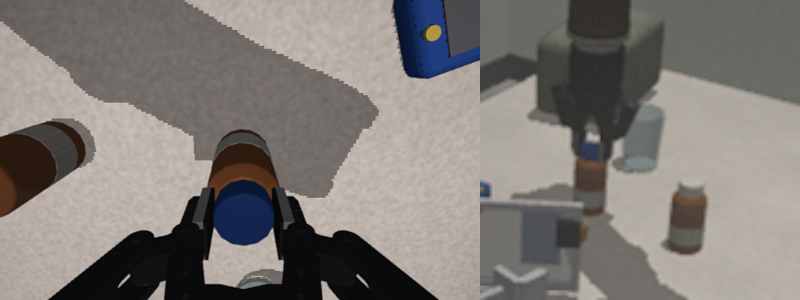

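The wrist half shows the cap (213–275) between the pads, and the side half has the fingertips near the shoulder. An opening of 0.40 (34 mm) matches the cap rather than the 48 mm body, so I'll look closer.

```bash
python3 - <<'E'
from plant import manip;from h import *
s=manip.state();q=manip.snapshot("side");r=manip.snapshot("scene")
def proj(r,p):
    E=np.linalg.inv(np.array(r["extrinsics"]));c=E[:3,:3]@p+E[:3,3];return np.round([r["fx"]*c[0]/c[2]+r["cx"],r["fy"]*c[1]/c[2]+r["cy"]],1)
for n,r_ in(("side",q),("scene",r)):
  for dx in(-.024,0,.024): print(n,dx,[proj(r_,np.array([.5985+dx,-.294,z])).tolist() for z in(0,.047,.103)])
a=cv2.resize(q["frame"][120:210,320:390],(400,514),interpolation=cv2.INTER_CUBIC)
b=cv2.resize(r["frame"][210:300,200:270],(400,514),interpolation=cv2.INTER_CUBIC)
cv2.imwrite("pics/w3.png",np.hstack([a,b])[:,:,::-1])
E
```

```text
side -0.024 [[360.4, 188.1], [361.1, 176.4], [362.0, 161.9]]
side 0 [[354.8, 186.1], [355.4, 174.4], [356.2, 160.0]]
side 0.024 [[349.2, 184.1], [349.7, 172.4], [350.4, 158.1]]
scene -0.024 [[236.6, 262.4], [233.6, 253.4], [229.8, 241.8]]
scene 0 [[241.1, 268.7], [238.2, 259.8], [234.5, 248.3]]
scene 0.024 [[245.7, 275.2], [242.9, 266.4], [239.4, 255.0]]
```

View pics/w3.png

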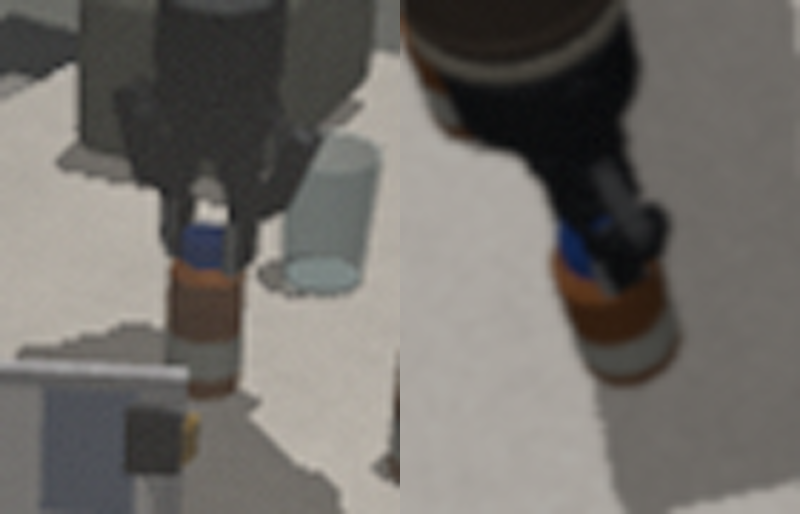

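The crops show it clearly: the pads hold the cap with the tips on the shoulder (side crop row 268, z≈0.08). The fingertips therefore sit about 30 mm higher than the nominal figures imply. I'll release, go lower while watching the force, and regrip on the body.

>>> jog_arm:
  steps:
    - [[0,0,0.003],[0,0,0],0.4]
    - [[0,0,0.006],[0,0,0],0.0]
    - [[0,0,0.006],[0,0,0],0.0]
    - [[0,0,0.006],[0,0,0],0.0]
    - [[0,0,0.006],[0,0,0],0.0]

```text
clock: 3.4
tcp_pos: [0.5979, -0.2939, 0.0678]
ee_rot: [0.707, 0.707, -0.0, -0.0]
force: [-0.1, -0.1, -0.6]
width: 1.003
grasp_force: 0.0
```

>>> jog_arm:
  steps:
    - [[0,0,-0.008],[0,0,0],0]
    - [[0,0,-0.016],[0,0,0],0]
    - [[0,0,-0.02],[0,0,0],0]
    - [[0,0,-0.02],[0,0,0],0]

```text
clock: 3.9
tcp_pos: [0.5977, -0.2939, 0.0474]
ee_rot: [0.707, 0.707, -0.0, -0.0]
force: [0.1, -0.8, -0.6]
width: 1.005
grasp_force: 0.0
```

```bash
python3 - <<'E'
from plant import manip;from h import *
s=manip.state();r=manip.snapshot("wrist");print(s["tcp_pos"],s["force"],s["width"])
for b in blobs(r["frame"],(105,120,40),(128,255,255),300): print(b,onz(s,r,b[0],.101).round(4))
E
```

```text
[ 0.59765682 -0.29390031  0.04737846] [ 0.13496159 -0.76988658 -0.5583087 ] 1.0047324865786396
([587.3, 52.7], [544, 0, 96, 108, 7304]) [ 0.6722 -0.2038  0.101 ]
([324.4, 308.6], [280, 259, 89, 98, 6995]) [ 0.5978 -0.2897  0.101 ]
```

>>> jog_arm:
  steps:
    - [[0,0,-0.007],[0,0,0],0]
    - [[0,0,-0.013],[0,0,0],0]
    - [[0,0,-0.013],[0,0,0],0.1]
    - [[0,0,-0.013],[0,0,0],0.2]
    - [[0,0,-0.013],[0,0,0],0.3]

```text
clock: 4.58
tcp_pos: [0.5982, -0.2941, 0.0353]
ee_rot: [0.707, 0.707, 0.0, 0.0]
force: [0.1, -0.1, -1.2]
width: 0.703
grasp_force: 0.0
```

>>> jog_arm:
  steps:
    - [[0,0,0],[0,0,0],0.4]
    - [[0,0,0],[0,0,0],0.5]
    - [[0,0,0],[0,0,0],0.55]
    - [[0,0,0],[0,0,0],0.55]
    - [[0,0,0],[0,0,0],0.55]
  newtons: 35

```text
clock: 5.2
tcp_pos: [0.5982, -0.2942, 0.0354]
ee_rot: [0.707, 0.707, 0.0, 0.0]
force: [-1.0, -0.4, 5.5]
width: 0.544
grasp_force: 36.7
```

>>> jog_arm:
  steps:
    - [[0,0,0.01],[0,0,0],0.6]
    - [[0,0,0.05],[0,0,0],0.6]
    - [[0,0,0.1],[0,0,0],0.6]
    - [[0,0,0.15],[0,0,0],0.6]
    - [[0,0.02,0.185],[0,0,0],0.6]

```text
clock: 5.82
tcp_pos: [0.5978, -0.276, 0.2228]
ee_rot: [0.708, 0.706, -0.0, 0.001]
force: [0.6, 1.3, -2.0]
width: 0.544
grasp_force: 36.5
```

>>> jog_arm:
  steps:
    - [[0,0.04,0],[0,0,0],0.6]
    - [[-0.01,0.095,0],[0,0,0],0.6]
    - [[-0.02,0.15,0],[0,0,0],0.6]
    - [[-0.03,0.205,0],[0,0,0],0.6]
    - [[-0.04,0.26,0],[0,0,0],0.6]

```text
clock: 6.45
tcp_pos: [0.5573, -0.0122, 0.2204]
ee_rot: [0.707, 0.707, 0.0, 0.0]
force: [0.9, -0.4, -2.1]
width: 0.546
grasp_force: 36.6
```

>>> jog_arm:
  steps:
    - [[-0.01,0.05,0],[0,0,0],0.6]
    - [[-0.02,0.09,0],[0,0,0],0.6]
    - [[-0.022,0.114,0],[0,0,0],0.6]
    - [[-0.022,0.114,0],[0,0,0],0.6]
    - [[-0.022,0.114,0],[0,0,0],0.6]

```text
clock: 7.08
tcp_pos: [0.536, 0.0989, 0.2201]
ee_rot: [0.707, 0.707, -0.0, 0.0]
force: [-0.4, -1.1, -2.3]
width: 0.544
grasp_force: 36.6
```

```bash
python3 - <<'E'
from plant import manip;from h import *;import pickle
s=manip.state();r=manip.snapshot("wrist");pickle.dump((s,r),open("d3.pkl","wb"));print(s["tcp_pos"],s["ee_rot"],s["force"],s["width"],s["grasp_force"])
cv2.imwrite("pics/w4.png",r["frame"][:,:,::-1])
E
```

```text
[0.53604387 0.09894942 0.22009835] [ 7.07411897e-01  7.06801449e-01 -2.56091743e-04  2.32652342e-04] [-0.35169875 -1.10684475 -2.27469353] 0.5438010107498066 36.560726318445944
```

View pics/w4.png

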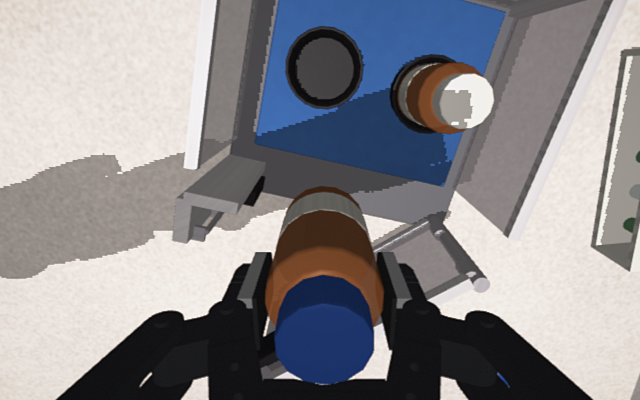

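The wrist view shows the empty cup centred near (324,67), its outer rim spanning 286–363. The loaded bottle is at right, and the sample is held upright between the pads on its body. Next I'll fit the rim.

```bash
python3 - <<'E'
import pickle;from h import *
s,r=pickle.load(open("d3.pkl","rb"));f=r["frame"]
hsv=cv2.cvtColor(f,cv2.COLOR_RGB2HSV)
blue=cv2.inRange(hsv,(100,110,30),(125,255,255))
m=(255-blue)[15:120,275:375]
n,l,st,c=cv2.connectedComponentsWithStats(m);i=l[52,49]
k,_=cv2.findContours((l==i).astype(np.uint8),cv2.RETR_EXTERNAL,cv2.CHAIN_APPROX_NONE)
e=cv2.fitEllipse(k[0]);u=(e[0][0]+275,e[0][1]+15);print("outer",u,e[1],onz(s,r,u,.08).round(4),'diam',e[1][0]/r["fx"]*(.22+.161-.08)/.946)
g=cv2.inRange(cv2.cvtColor(f,cv2.COLOR_RGB2GRAY),45,255)[30:108,290:360]
n,l,st,c=cv2.connectedComponentsWithStats(g);i=l[37,34];k,_=cv2.findContours((l==i).astype(np.uint8),cv2.RETR_EXTERNAL,cv2.CHAIN_APPROX_NONE)
e=cv2.fitEllipse(k[0]);v=(e[0][0]+290,e[0][1]+30);print("floor",v,e[1],onz(s,r,v,.055).round(4))
E
```

```text
outer (323.8830146789551, 67.18635177612305) (76.19764709472656, 81.29192352294922) [0.5363 0.189  0.08  ] diam 0.06892337567530778
floor (324.46588134765625, 68.2269401550293) (56.18620681762695, 60.6390380859375) [0.5368 0.1887 0.055 ]
```

>>> jog_arm:
  steps:
    - [[0,0.04,0],[0,0,0],0.6]
    - [[0,0.075,0],[0,0,0],0.6]
    - [[0,0.089,0],[0,0,0],0.6]
    - [[0,0.089,-0.03],[0,0,0],0.6]
    - [[0,0.089,-0.07],[0,0,0],0.6]

```text
clock: 7.75
tcp_pos: [0.5373, 0.1877, 0.1501]
ee_rot: [0.708, 0.706, 0.001, 0.001]
force: [0.4, -0.4, -1.0]
width: 0.543
grasp_force: 36.6
```

>>> jog_arm:
  steps:
    - [[0,0,-0.016],[0,0,0],0.6]
    - [[0,0,-0.026],[0,0,0],0.6]
    - [[0,0,-0.032],[0,0,0],0.6]
    - [[0,0,-0.037],[0,0,0],0.6]
    - [[0,0,-0.041],[0,0,0],0.6]

```text
clock: 8.38
tcp_pos: [0.5364, 0.1891, 0.1094]
ee_rot: [0.707, 0.707, 0.001, 0.0]
force: [0.5, -0.1, -1.3]
width: 0.547
grasp_force: 36.5
```

>>> jog_arm:
  steps:
    - [[0,-0.0007,-0.003],[0,0,0],0.6]
    - [[0,-0.0007,-0.006],[0,0,0],0.6]
    - [[0,-0.0007,-0.009],[0,0,0],0.6]
    - [[0,-0.0007,-0.012],[0,0,0],0.6]

```text
clock: 8.88
tcp_pos: [0.536, 0.1883, 0.0969]
ee_rot: [0.707, 0.707, 0.0, 0.0]
force: [-0.2, 1.5, -1.6]
width: 0.548
grasp_force: 36.5
```

>>> jog_arm:
  steps:
    - [[0,0,-0.002],[0,0,0],0.6]
    - [[0,0,-0.004],[0,0,0],0.6]
    - [[0,0,-0.005],[0,0,0],0.6]
    - [[0,0,-0.005],[0,0,0],0.6]

```text
clock: 9.38
tcp_pos: [0.536, 0.1883, 0.092]
ee_rot: [0.707, 0.707, -0.0, 0.0]
force: [0.3, -0.4, -1.7]
width: 0.55
grasp_force: 36.5
```

>>> jog_arm:
  steps:
    - [[0,0,-0.001],[0,0,0],0.6]
    - [[0,0,-0.002],[0,0,0],0.6]
    - [[0,0,-0.002],[0,0,0],0.6]

```text
clock: 9.75
tcp_pos: [0.5361, 0.1883, 0.0903]
ee_rot: [0.707, 0.707, 0.0, 0.0]
force: [-1.6, -1.3, 2.8]
width: 0.549
grasp_force: 37.0
```

>>> jog_arm:
  steps:
    - [[0,0,0],[0,0,0],0.4]
    - [[0,0,0],[0,0,0],0.35]
    - [[0,0,0],[0,0,0],0.25]
    - [[0,0,0],[0,0,0],0.2]
    - [[0,0,0],[0,0,0],0.2]

```text
clock: 10.38
tcp_pos: [0.536, 0.1883, 0.09]
ee_rot: [0.707, 0.707, 0.0, 0.0]
force: [0.0, 0.2, 0.0]
width: 0.804
grasp_force: 0.0
```

>>> jog_arm:
  steps:
    - [[0,0,0.02],[0,0,0],0.2]
    - [[0,0,0.06],[0,0,0],0.2]
    - [[0,0,0.11],[0,0,0],0.2]
    - [[0,0,0.15],[0,0,0],0.2]
    - [[0,-0.02,0.17],[0,0,0],0.2]

```text
clock: 11.0
tcp_pos: [0.5365, 0.1701, 0.2626]
ee_rot: [0.706, 0.708, 0.002, 0.0]
force: [0.5, -0.1, -0.9]
width: 0.795
grasp_force: 0.0
```

>>> jog_arm:
  steps:
    - [[0,-0.04,0],[0,0,0],0.5]
    - [[0,-0.1,0],[0,0,0],0.7]
    - [[0,-0.13,0],[0,0,0],1]
    - [[0,-0.13,0],[0,0,0],1]
    - [[0,-0.13,0],[0,0,0],1]

```text
clock: 11.62
tcp_pos: [0.536, 0.0392, 0.26]
ee_rot: [0.707, 0.707, 0.0, -0.0]
force: [0.4, 0.2, 0.1]
width: 0.003
grasp_force: 0.0
```

```bash
python3 - <<'E'
from plant import manip;from h import *;import pickle
s=manip.state();r=manip.snapshot("wrist");pickle.dump((s,r),open("d4.pkl","wb"));print(s["tcp_pos"],s["force"],s["width"])
cv2.imwrite("pics/w5.png",r["frame"][:,:,::-1])
for b in blobs(r["frame"],(105,150,40),(128,255,255),100): print(b,onz(s,r,b[0],.157).round(4))
E
```

```text
[0.53597663 0.03919396 0.26003979] [0.37096835 0.24402984 0.06315534] 0.0028043911444797995
([356.0, 61.8], [259, 0, 206, 120, 13292]) [0.5586 0.1323 0.157 ]
([472.9, 310.9], [451, 289, 50, 52, 1256]) [ 0.6692 -0.0759  0.157 ]
```

View pics/w5.png

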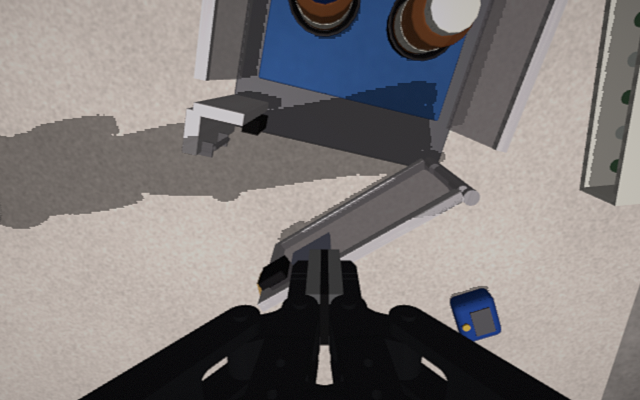

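The wrist view shows the sample seated in its cup beside the loaded bottle at about (325,5). The gate runs from its hinge knob at (472,197) to the bolt near (262,285). Now I'll plan the push positions.

```bash
cat >>h.py <<'E'
def P(H,phi,d,a=.16):
    t=np.radians(phi);n=t-np.pi/2
    return np.round(np.array(H)+a*np.array([np.cos(t),np.sin(t)])-d*np.array([np.cos(n),np.sin(n)]),4)
E
python3 - <<'E'
import pickle;from h import *
s,r=pickle.load(open("d4.pkl","rb"))
for n,u,z in(("knob",(472,197),.142),("hinge top edge",(440,158),.14),("gate corner",(465,188),.14),("free bar",(262,299),.14),("bolt",(262,290),.11)): print(n,onz(s,r,u,z).round(4))
H=(.657,.026)
for p in(212.5,205,197,189,181,175,171,168.5): print(p,P(H,p,.021),"pre",P(H,p,.05))
E
```

```text
knob [0.6604 0.0266 0.142 ]
hinge top edge [0.6307 0.0595 0.14  ]
gate corner [0.6544 0.0339 0.14  ]
free bar [ 0.478  -0.0752  0.14  ]
bolt [ 0.4725 -0.0855  0.11  ]
212.5 [ 0.5333 -0.0777] pre [ 0.5489 -0.1021]
205 [ 0.5209 -0.0607] pre [ 0.5331 -0.0869]
197 [ 0.5101 -0.0409] pre [ 0.5186 -0.0686]
189 [ 0.5023 -0.0198] pre [ 0.5068 -0.0484]
181 [0.4974 0.0022] pre [ 0.4979 -0.0268]
175 [0.4958 0.019 ] pre [ 0.4933 -0.0099]
171 [0.4957 0.0303] pre [0.4911 0.0016]
168.5 [0.496  0.0373] pre [0.4902 0.0089]
```

>>> jog_arm:
  steps:
    - [[0.003,-0.045,0],[0,0,0.14],1]
    - [[0.007,-0.09,0],[0,0,0.28],1]
    - [[0.013,-0.141,0],[0,0,0.42],1]
    - [[0.013,-0.141,0],[0,0,0.567],1]
    - [[0.013,-0.141,0],[0,0,0.567],1]

```text
clock: 12.3
tcp_pos: [0.5493, -0.1017, 0.2598]
ee_rot: [0.481, 0.877, 0.0, -0.0]
force: [1.1, -0.3, -0.5]
width: -0.003
grasp_force: 0.0
```

>>> jog_arm:
  steps:
    - [[0,0,-0.05],[0,0,0],1]
    - [[0,0,-0.1],[0,0,0],1]
    - [[0,0,-0.15],[0,0,0],1]
    - [[0,0,-0.18],[0,0,0],1]
    - [[0,0,-0.18],[0,0,0],1]

```text
clock: 12.92
tcp_pos: [0.5475, -0.1007, 0.0781]
ee_rot: [0.481, 0.877, -0.001, -0.002]
force: [-0.2, -0.4, 0.1]
width: 0.001
grasp_force: 0.0
```

```bash
python3 - <<'E'
from plant import manip;from h import *
s=manip.state();print(s["tcp_pos"],s["ee_rot"],s["force"])
w=manip.snapshot("wrist")["frame"];a=manip.snapshot("scene")["frame"][110:260,250:410];b=manip.snapshot("side")["frame"][130:260,240:380]
im=np.hstack([cv2.resize(a,(426,400),interpolation=cv2.INTER_CUBIC),cv2.resize(b,(374,400),interpolation=cv2.INTER_CUBIC)]);cv2.imwrite("pics/g1.png",im[:,:,::-1])
E
```

```text
[ 0.54751302 -0.10070516  0.0780868 ] [ 4.81218185e-01  8.76597778e-01 -6.19993180e-04 -2.23833104e-03] [-0.24356674 -0.36939729  0.10390563]
```

View pics/g1.png

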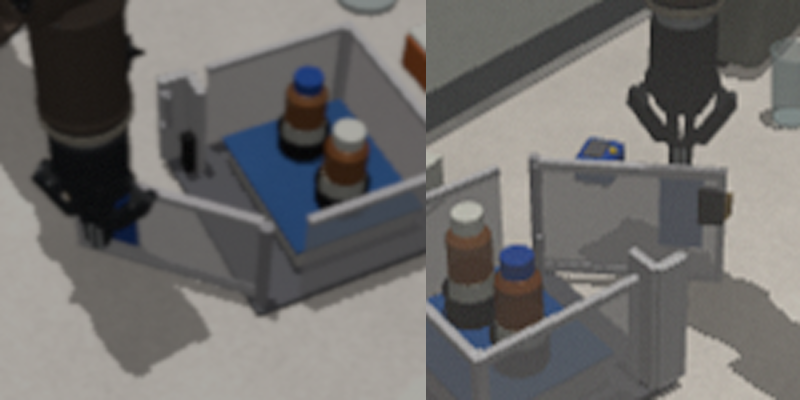

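The pictures show both bottles upright in their cups. The closed fingers are outside the plate, with tips at scene crop (95,243). I'll check the tip height.

```bash
python3 - <<'E'
import pickle;from h import *
r=pickle.load(open("d0.pkl","rb"))["scene"][1];E=np.linalg.inv(np.array(r["extrinsics"]))
for z in(.05,.07,.09,.11,.13):
    c=E[:3,:3]@np.array([.5475,-.1007,z])+E[:3,3];print(z,r["fx"]*c[0]/c[2]+r["cx"],r["fy"]*c[1]/c[2]+r["cy"])
E
```

```text
0.05 288.9741100762383 210.28904761834175
0.07 288.49483112878266 205.96843594300924
0.09 288.00216122373797 201.5271072447189
0.11 287.4955311989655 196.95993063133662
0.13 286.97433917362076 192.26148025760455
```

>>> jog_arm:
  steps:
    - [[-0.01,0.015,0],[0,0,0],1]
    - [[-0.016,0.024,0],[0,0,0],1]
    - [[-0.0225,0.033,0],[0,0,-0.07],1]
    - [[-0.028,0.041,0],[0,0,-0.131],1]
    - [[-0.034,0.051,0],[0,0,-0.2],1]

```text
clock: 13.7
tcp_pos: [0.5147, -0.0509, 0.0806]
ee_rot: [0.567, 0.824, 0.0, 0.0]
force: [0.1, -1.1, -0.5]
width: 0.002
grasp_force: 0.2
```

>>> jog_arm:
  steps:
    - [[-0.005,0.01,0],[0,0,-0.07],1]
    - [[-0.009,0.0207,0],[0,0,-0.14],1]
    - [[-0.0127,0.0312,0],[0,0,-0.21],1]
    - [[-0.0155,0.042,0],[0,0,-0.28],1]
    - [[-0.0175,0.051,0],[0,0,-0.35],1]

```text
clock: 14.32
tcp_pos: [0.497, 0.0004, 0.0806]
ee_rot: [0.702, 0.713, 0.0, 0.0]
force: [-0.0, 0.2, -0.2]
width: 0.0
grasp_force: 0.2
```

```bash
python3 - <<'E'
from plant import manip;from h import *
s=manip.state();print(s["tcp_pos"],s["force"])
r=manip.snapshot("side");f=r["frame"];E=np.linalg.inv(np.array(r["extrinsics"]))
s2=manip.state();print(s2["tcp_pos"],s2["force"],s2["clock"])
for p in range(181,166,-2):
    q=P((.658,.027),p,.021);print(p,q)
E
```

```text
[4.96982296e-01 4.27231495e-04 8.05634474e-02] [-0.03986315  0.24327036 -0.24998503]
[0.49681837 0.0018211  0.08051088] [0.07407054 1.81914876 0.56320632] 14.375
181 [0.4984 0.0032]
179 [0.4977 0.0088]
177 [0.4971 0.0144]
175 [0.4968 0.02  ]
173 [0.4966 0.0257]
171 [0.4967 0.0313]
169 [0.4969 0.0369]
167 [0.4974 0.0425]
```

>>> jog_arm:
  steps:
    - [[0,0.0015,0],[0,0,-0.01],1]
    - [[0,0.003,0],[0,0,-0.02],1]
    - [[0,0.0045,0],[0,0,-0.03],1]
    - [[0,0.006,0],[0,0,-0.04],1]

```text
clock: 14.88
tcp_pos: [0.4975, 0.005, 0.08]
ee_rot: [0.716, 0.699, -0.0, 0.0]
force: [0.2, -0.0, -0.2]
width: 0.001
grasp_force: 0.2
```

>>> jog_arm:
  steps:
    - [[0,0.0015,0],[0,0,-0.01],1]
    - [[0,0.003,0],[0,0,-0.02],1]
    - [[0,0.0045,0],[0,0,-0.03],1]

```text
clock: 15.25
tcp_pos: [0.4975, 0.0098, 0.08]
ee_rot: [0.726, 0.688, -0.0, -0.0]
force: [-0.2, -0.1, 0.6]
width: 0.004
grasp_force: 0.2
```

>>> jog_arm:
  steps:
    - [[0,0.0015,0],[0,0,-0.01],1]
    - [[0,0.003,0],[0,0,-0.02],1]
    - [[0,0.0045,0],[0,0,-0.03],1]

```text
clock: 15.62
tcp_pos: [0.4975, 0.0144, 0.08]
ee_rot: [0.736, 0.677, 0.0, 0.0]
force: [-0.8, -0.8, 0.6]
width: 0.004
grasp_force: 0.2
```

>>> jog_arm:
  steps:
    - [[0,0.0015,0],[0,0,0],1]
    - [[0,0.003,0],[0,0,-0.005],1]
    - [[0,0.0045,0],[0,0,-0.01],1]

```text
clock: 16.0
tcp_pos: [0.4975, 0.0189, 0.08]
ee_rot: [0.739, 0.673, 0.0, 0.0]
force: [-0.7, -0.4, -0.5]
width: -0.002
grasp_force: 0.2
```

>>> jog_arm:
  steps:
    - [[0,0.001,0],[0,0,-0.005],1]
    - [[0,0.002,0],[0,0,-0.01],1]
    - [[0,0.003,0],[0,0,-0.015],1]

```text
clock: 16.38
tcp_pos: [0.4975, 0.0218, 0.08]
ee_rot: [0.744, 0.668, -0.0, 0.0]
force: [0.0, 0.1, -0.3]
width: 0.001
grasp_force: 0.2
```

>>> jog_arm:
  steps:
    - [[0,0.001,0],[0,0,-0.005],1]
    - [[0,0.002,0],[0,0,-0.01],1]
    - [[0,0.003,0],[0,0,-0.015],1]

```text
clock: 16.75
tcp_pos: [0.4975, 0.0249, 0.08]
ee_rot: [0.749, 0.662, 0.0, 0.0]
force: [-1.7, 0.6, -0.2]
width: -0.001
grasp_force: 0.2
```

>>> jog_arm:
  steps:
    - [[0,0.001,0],[0,0,-0.005],1]
    - [[0,0.002,0],[0,0,-0.01],1]
    - [[0,0.003,0],[0,0,-0.015],1]

```text
clock: 17.12
tcp_pos: [0.4974, 0.0262, 0.08]
ee_rot: [0.755, 0.656, -0.001, 0.001]
force: [-0.9, -7.6, 1.3]
width: -0.002
grasp_force: 3.6
```

>>> jog_arm:
  steps:
    - [[0,0.0005,0],[0,0,-0.003],1]
    - [[0,0.001,0],[0,0,-0.006],1]
    - [[0,0.001,0],[0,0,-0.006],1]

```text
clock: 17.5
tcp_pos: [0.4974, 0.027, 0.08]
ee_rot: [0.757, 0.654, -0.001, 0.001]
force: [-1.1, -6.6, 0.7]
width: -0.0
grasp_force: 3.5
```

>>> jog_arm:
  steps:
    - [[0,0.0005,0],[0,0,-0.003],1]
    - [[0,0.001,0],[0,0,-0.006],1]
    - [[0,0.001,0],[0,0,-0.006],1]

```text
clock: 17.88
tcp_pos: [0.4974, 0.0279, 0.08]
ee_rot: [0.759, 0.651, -0.001, 0.001]
force: [-1.1, -8.0, 1.2]
width: 0.002
grasp_force: 3.8
```

>>> jog_arm:
  steps:
    - [[0,0.0006,0],[0,0,-0.004],1]
    - [[0,0.0012,0],[0,0,-0.008],1]
    - [[0,0.0018,0],[0,0,-0.012],1]
    - [[0,0.0018,0],[0,0,-0.012],1]

```text
clock: 18.38
tcp_pos: [0.4974, 0.0295, 0.08]
ee_rot: [0.763, 0.647, -0.001, 0.001]
force: [0.1, -7.8, 1.4]
width: -0.0
grasp_force: 4.1
```

>>> jog_arm:
  steps:
    - [[0,0.0006,0],[0,0,-0.004],1]
    - [[0,0.0012,0],[0,0,-0.008],1]
    - [[0,0.0018,0],[0,0,-0.012],1]
    - [[0,0.0018,0],[0,0,-0.012],1]

```text
clock: 18.88
tcp_pos: [0.4974, 0.0311, 0.08]
ee_rot: [0.767, 0.642, -0.001, 0.001]
force: [-0.7, -9.1, 1.1]
width: 0.001
grasp_force: 4.5
```

>>> jog_arm:
  steps:
    - [[0,0.0006,0],[0,0,-0.003],1]
    - [[0,0.0012,0],[0,0,-0.006],1]
    - [[0,0.0018,0],[0,0,-0.009],1]
    - [[0,0.0018,0],[0,0,-0.009],1]

```text
clock: 19.38
tcp_pos: [0.4975, 0.0326, 0.08]
ee_rot: [0.77, 0.639, -0.001, 0.001]
force: [-0.6, -10.1, 0.8]
width: -0.004
grasp_force: 4.9
```

>>> jog_arm:
  steps:
    - [[0,0.0005,0],[0,0,-0.003],1]
    - [[0,0.001,0],[0,0,-0.006],1]
    - [[0,0.0014,0],[0,0,-0.009],1]

```text
clock: 19.75
tcp_pos: [0.4975, 0.0337, 0.08]
ee_rot: [0.773, 0.635, -0.001, 0.001]
force: [-0.7, -10.8, 2.3]
width: -0.005
grasp_force: 5.5
```

>>> jog_arm:
  steps:
    - [[0,0.0005,0],[0,0,-0.003],1]
    - [[0,0.001,0],[0,0,-0.006],1]
    - [[0,0.001,0],[0,0,-0.006],1]

```text
clock: 20.12
tcp_pos: [0.4975, 0.0346, 0.08]
ee_rot: [0.774, 0.633, -0.001, 0.001]
force: [0.2, -10.7, 1.5]
width: -0.003
grasp_force: 5.6
```

>>> jog_arm:
  steps:
    - [[0,0.0005,0],[0,0,-0.003],1]
    - [[0,0.001,0],[0,0,-0.006],1]
    - [[0,0.001,0],[0,0,-0.006],1]

```text
clock: 20.5
tcp_pos: [0.4976, 0.0362, 0.08]
ee_rot: [0.776, 0.63, -0.001, 0.001]
force: [0.1, -5.6, -0.1]
width: 0.002
grasp_force: 3.3
```

>>> jog_arm:
  steps:
    - [[0,0.0005,0],[0,0,-0.003],1]
    - [[0,0.001,0],[0,0,-0.006],1]
    - [[0,0.001,0],[0,0,-0.006],1]

```text
clock: 20.88
tcp_pos: [0.4977, 0.0397, 0.0801]
ee_rot: [0.777, 0.629, 0.0, 0.0]
force: [1.6, -2.0, -1.3]
width: 0.001
grasp_force: 1.1
```

>>> jog_arm:
  steps:
    - [[0,0.0004,0],[0,0,0],1]
    - [[0,0.0008,0],[0,0,0],1]
    - [[0,0.0008,0],[0,0,0],1]

```text
clock: 21.25
tcp_pos: [0.4977, 0.0402, 0.0801]
ee_rot: [0.777, 0.629, 0.0, 0.0]
force: [1.8, -3.8, 0.2]
width: -0.002
grasp_force: 1.7
```

>>> jog_arm:
  steps:
    - [[0,0.0004,0],[0,0,0],1]
    - [[0,0.0008,0],[0,0,0],1]
    - [[0,0.0008,0],[0,0,0],1]

```text
clock: 21.62
tcp_pos: [0.4977, 0.0404, 0.0801]
ee_rot: [0.778, 0.629, -0.0, 0.0]
force: [2.1, -6.2, 0.6]
width: -0.002
grasp_force: 2.9
```

>>> jog_arm:
  steps:
    - [[0,0.0004,0],[0,0,0],1]
    - [[0,0.0007,0],[0,0,0],1]
    - [[0,0.0007,0],[0,0,0],1]

```text
clock: 22.0
tcp_pos: [0.4977, 0.0404, 0.0801]
ee_rot: [0.778, 0.629, -0.0, 0.001]
force: [2.9, -8.4, 1.1]
width: -0.001
grasp_force: 3.9
```

>>> jog_arm:
  steps:
    - [[0,-0.0015,0],[0,0,0],1]
    - [[0,-0.003,0],[0,0,0],1]
    - [[0,-0.005,0],[0,0,0],1]
    - [[0,-0.01,0],[0,0,0],1]
    - [[0,-0.02,0],[0,0,0],1]

```text
clock: 22.62
tcp_pos: [0.4974, 0.0219, 0.08]
ee_rot: [0.777, 0.629, 0.0, -0.0]
force: [0.5, -0.9, 0.9]
width: -0.003
grasp_force: 0.0
```

>>> jog_arm:
  steps:
    - [[0,-0.03,0],[0,0,0],1]
    - [[0,-0.06,0],[0,0,0],1]
    - [[0,-0.09,0.03],[0,0,0],1]
    - [[0,-0.12,0.08],[0,0,0],1]
    - [[0,-0.16,0.12],[0,0,0],1]

```text
clock: 23.25
tcp_pos: [0.4974, -0.1392, 0.2018]
ee_rot: [0.777, 0.629, 0.0, 0.0]
force: [1.3, -0.9, -0.3]
width: -0.002
grasp_force: 0.0
```

```bash
python3 - <<'E'
from plant import manip;from h import *;import pickle
old=pickle.load(open("d0.pkl","rb"))
s=manip.state();print(s["clock"],s["tcp_pos"],s["force"])
r=manip.snapshot("scene");q=manip.snapshot("side");pickle.dump((s,r,q),open("d5.pkl","wb"))
sc=blobs(r["frame"],(105,140,40),(125,255,255),30);print("scene",sc)
for b in sc: print(b[0],onz(s,r,b[0],.1).round(3))
print("side",[b for b in blobs(q["frame"],(100,90,40),(128,255,255),20) if b[0][0]<500])
# brass bolt
print("brass",[b for b in blobs(q["frame"],(15,120,70),(30,255,255),3) if 150<b[0][0]<420],[b for b in blobs(r["frame"],(15,120,70),(30,255,255),3) if 250<b[0][0]<430])
E
```

```text
23.25 [ 0.49739279 -0.13923601  0.20182199] [ 1.34772545 -0.93162916 -0.27307987]
scene [([365.5, 139.7], [361, 135, 10, 10, 85]), ([375.8, 151.2], [373, 148, 8, 8, 40]), ([320.2, 164.8], [316, 152, 8, 27, 118]), ([354.1, 176.7], [335, 156, 36, 48, 796]), ([392.0, 173.7], [388, 165, 12, 16, 109]), ([303.3, 287.2], [291, 272, 26, 28, 267])]
[365.5, 139.7] [0.498 0.224 0.1  ]
[375.8, 151.2] [0.555 0.215 0.1  ]
[320.2, 164.8] [0.498 0.048 0.1  ]
[354.1, 176.7] [0.594 0.096 0.1  ]
[392.0, 173.7] [0.652 0.191 0.1  ]
[303.3, 287.2] [ 0.786 -0.219  0.1  ]
side [([304.1, 181.5], [296, 176, 18, 11, 88]), ([273.6, 214.8], [266, 210, 15, 11, 109]), ([286.1, 228.6], [284, 225, 7, 8, 33]), ([244.3, 228.1], [241, 226, 6, 6, 24]), ([259.1, 238.9], [253, 236, 12, 7, 56])]
brass [([309.3, 178.7], [309, 178, 2, 2, 3])] [([297.5, 278.5], [297, 278, 2, 2, 4])]
```

```bash
python3 -c "
from plant import manip
print(manip.sign_off())"
```

```text
the job is handed in; nothing more can be done
None
```

The sample bottle stands in the empty holder and the gate is shut and latched, pushed with at most about 11 N; I inferred the latching from the force drop past the crest and the travel to the stop, not from seeing the bolt, and my first grip caught the bottle's cap, so I released it and regripped on the body.

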